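# Cradle a battery pack and hold the charger cover open

### The arm

A 6-joint arm with a two-finger parallel gripper is mounted at the origin on the work surface. World frame = base frame: x ahead of the robot, y to its left, z up, the work surface at z = 0. Lengths are in mm, angles in rad, forces in N, time in s.
With the tool pointing down it reaches from about 275 to 1000 mm from the base axis. Payload 8.4 kg.
Tool frame: the origin (TCP) lies midway between the tips of the shut fingers; the grasp point (between the pads) lies grip_depth behind it (grip_depth is the distance from the TCP to the grasp point, in mm); z points along the fingers, y is the line along which they close (so a half turn about z gives the same grasp; the last joint's range is limited). The gripper opens to 85 mm and grips with 20 to 120 N. Pads are 22 mm wide; open, the fingers measure 114 mm over their backs; the gripper's body (76 mm by 85 mm) begins 54 mm behind the grasp point. The pads swing forward as they close: fully open they stand 13 mm farther back than shut.
Start: joints at [1.343, 0.353, 1.633, -0, 1.155, -0.002], TCP at [139.927, 609.137, 231.281] pointing down, gripper open.
Joint ranges: [-2.63, 2.63], [-0.92, 2.1], [0.06, 2.66], [-1.3, 4.44], [0, 2.69], [-3.02, 3.02]. Speed limits (rad/s): [2.22, 2.22, 2.79, 3.14, 3.14, 3.14].

### API

Orientations are given as [roll, pitch, yaw] about the fixed x, y, z axes, in that order (R = Rz(yaw) Ry(pitch) Rx(roll)).
In Python, from rig import * gives the robot as it stands.
- The arm moves only by the shell command python3 -m creep 'ROWS' [FORCE]. ROWS is JSON, a list of rows, each an object of numbers: "x", "y", "z": the shift along the tool's x, y, z in mm; "rx", "ry", "rz": the turn, a rotation vector about the tool's x, y, z in rad; "hand": the finger opening in mm, from 0 to 85.4. A call has 1 to 20 rows; each row shifts and turns the commanded pose from where the row before left it, along the tool's axes as they then stand; what a row does not reach is not made up. A row lasts 1/8 s, in which the tool goes at most 62.5 mm and 10.7 degrees, less where a joint would pass 70% of its speed; a pose out of reach is approached as far as the arm can. A call with a gripper value outside its range is refused whole. The fingers move at their own pace and stop on an object; FORCE is the grip in N (left out, the last holds). Time passes only in rows, so rows that do not move let the fingers close. It gives the time, the measured TCP pose, the force, the opening and the grip force at its end, in the units of the state.
- sense(): the state, without advancing time (a new reading comes with each control period).
- grab_frame(name): name is "scene" or "top"; returns the picture (384x512x3 uint8, red, green, blue); there is no depth.
- get_calibration(name): a dict with "K" (3x3 intrinsics, pixels), "R" (3x3) and "t" (3): a world point X has camera coordinates R X + t. Camera axes: x right, y down, z forward; pixel columns grow to the right and rows downward; lengths in mm; the calibration is good to about 2 mm. A picture is of the moment at which its call begins. get_calibration takes no time and is no camera call.
- sign_off(): hands the job in; it is judged then, once.
The state is a dict: "clock": time; "qpos": joint angles; "qvel": joint speeds; "joint_efforts": joint torques, N m; "eef_pos": TCP position; "tcp_rot": TCP orientation; "contact_force": force on the tool from outside, world axes, zero at the start; "wrist_torque": the same for the moment, N m; "opening": opening from 0.0 (shut) to 1.0 (fully open); "grasp_force": force on a finger pad.
Only numpy, scipy, OpenCV 4.12 (cv2) and the standard library are available. Lean on these libraries where they do the work, as an engineer would, in place of code of your own. Each camera call takes 0.05 s, during which the arm holds its last target. There are 200 camera calls.

### The job

Get a battery pack ready to be plugged in: lift the pack out of the grey parts bin, set it down (do not drop it) flat inside the cradle of the charging station, between the cradle's rims, and let go of it. Then take the bar of the station's cover, which falls shut by itself, raise the cover to 60 degrees from closed and finish still holding it there, so that a colleague can reach the terminals. Leave the other things on the bench where they are.

Things in the scene. Friction and masses are not known exactly. Their poses are not given: they have to be found in the camera images.
- pack: hard-case battery pack, black with a paper wrap and brass end contacts, a block 90 (its x) x 42 (its y) x 40 mm (z), about 0.2 kg, lying flat and alone in the bin with its long axis anywhere within about 0.6 rad of the bin's x; origin at the centre of its underside. Either end may face either way in the cradle
- bin: grey open parts bin fixed to the bench, outside 170 (x) x 140 (y) x 55 mm high, walls and floor 4 mm thick; origin at the centre of its underside on the bench. It may stand on either side of the station
- station: charging station fixed to the bench: dark base plate 130 (x) x 270 (y) x 8 mm high with a grey terminal box 130 (x) x 160 (y) x 75 mm high centred at y = +55 mm, the aluminium cover on top of it, and a black-rimmed cradle centred at y = -95 mm; origin at the centre of the base's underside on the bench, front with the cover's bar at -x. Yaw within 0.3 rad
- cradle (a point): centre of the cradle's flat floor, 8 mm above the bench, axes as the station's. The floor is 112 (x) x 66 mm (y) inside rims 5 mm thick that stand 8 mm above it; the terminal box's wall is 70 mm away on the +y side. The pack lies in it with its long axis along x
- hinge (a point): middle of the cover's hinge line on the station, 77 mm above the bench at the rear (+x) edge of the terminal box; axes as the station's; the hinge runs along y
- cover (a joint): opening angle in rad of the cover (about 0.35 kg; aluminium plate 130 x 160 x 6 mm on the terminal box, its underside level with the hinge line): 0 closed and level, 60 degrees = 1.047, stop at 1.4. Opening turns it about the hinge's +y axis: the bar swings up and back, away from the robot. No spring or catch and almost no friction: the cover falls shut when let go
- cover_bar (a point): middle of the cover's pull bar: round steel, 12 mm thick, along y, 100 mm long between two like arms at its ends. It lies 180 mm from the hinge along the cover's -x, 3 mm above the hinge line (80 mm above the bench when closed), 50 mm (bar centre) in front of the plate's edge; below it only the bench, so a finger fits on each side. It may turn between the fingers. Axes turn with the cover
- wheel_a: model-car wheel with black tyre and white rim lying flat, 66 mm across, 28 mm high, behind the cradle; origin at the centre of its underside; not part of the job
- wheel_b: model-car wheel like the other, lying flat, 66 mm across, 28 mm high, on the robot's side of the bin; origin at the centre of its underside; not part of the job
- tape: roll of white tape lying flat, 60 mm across, 20 mm high, on the robot's side of the cradle; origin at the centre of its underside; not part of the job
- screwdriver: screwdriver with a black handle lying on the bench, 180 mm long, on the +y side of the station; origin at the middle of the tool; not part of the job
- pot: small round metal pot, 60 mm across, 45 mm high, beyond the bin; origin at the centre of its underside; not part of the job
- multimeter: yellow multimeter lying flat, 150 x 75 x 35 mm, far to the robot's right; origin at the centre of its underside; not part of the job
- glue: white bottle standing, 44 mm across, 120 mm high, far to the robot's left; origin at the centre of its underside; not part of the job
Mind the look-alikes: they are no part of the job. What is shaped like the pack but brown is not meant.

How it is judged:
By the outcome, as a careful person would: the job done as asked, in the order asked, and still so for the second after the job is handed in, while the arm keeps its last pose, push and grip.
It also fails if it takes over 58 s, if anything falls off the work surface, if the arm or the gripper's body presses on something with over 40 N, if the wrist force passes 120 N, or if a joint passes its speed limit or range.

## Working session

There is one attempt and no reset: what is moved stays moved. The work goes in short steps, Python scripts to look and compute and a shell command to move; the robot and the scene stay as the last step left them, time stands still between calls to the robot, and variables do not carry over. Pictures are saved under pics/ and viewed, at most 10 in all, crops included, and the job is handed in when it is done.

```bash
mkdir -p pics; python3 - <<'E'
from rig import *
import cv2
s=sense();print(s)
for n in("scene","top"):
    im=grab_frame(n);cv2.imwrite(f"pics/{n}0.png",cv2.resize(im[:,:,::-1],(800,600),interpolation=cv2.INTER_CUBIC));cv2.imwrite(f"raw_{n}.png",im[:,:,::-1]);c=get_calibration(n);print(n,c)
E
```

```text
{'clock': 0.0, 'qpos': array([ 1.34256595e+00,  3.53621921e-01,  1.63414509e+00, -1.06007519e-05,
        1.15521267e+00, -2.42588675e-03]), 'qvel': array([-2.04911778e-04, -1.97471524e-03, -1.77675261e-05, -1.59441044e-03,
       -1.50634556e-03,  2.80663993e-04]), 'joint_efforts': array([ 2.10513746e-03, -6.05243683e+01, -3.42061722e+01,  1.42768804e-04,
        9.42763902e-03, -1.89145629e-05]), 'eef_pos': array([139.84074579, 608.65674836, 230.57337939]), 'tcp_rot': array([-3.14020560e+00,  6.32767138e-06,  2.91579245e+00]), 'contact_force': array([-0.26081928,  0.98757037,  0.04934405]), 'wrist_torque': array([ 0.01134769, -0.02354819,  0.0233766 ]), 'grasp_force': 0.0, 'opening': 0.9986408120666543}
scene {'K': array([[400.85601941,   0.        , 259.44497983],
       [  0.        , 400.85601941, 187.02832533],
       [  0.        ,   0.        ,   1.        ]]), 'R': array([[ 0.83967353,  0.54293196,  0.01316242],
       [ 0.3508396 , -0.52377341, -0.77625575],
       [-0.41455993,  0.65641931, -0.6302807 ]]), 't': array([-509.32118808, -143.32733247, 1448.20599122])}
top {'K': array([[390.98115245,   0.        , 247.4971286 ],
       [  0.        , 390.98115245, 183.25558395],
       [  0.        ,   0.        ,   1.        ]]), 'R': array([[ 0.00727536, -0.99983782,  0.01647403],
       [-0.9936404 , -0.0090795 , -0.11223336],
       [ 0.11236474, -0.01555272, -0.99354531]]), 't': array([   7.24792091,  610.52669961, 1423.31790926])}
```

View pics/top0.png

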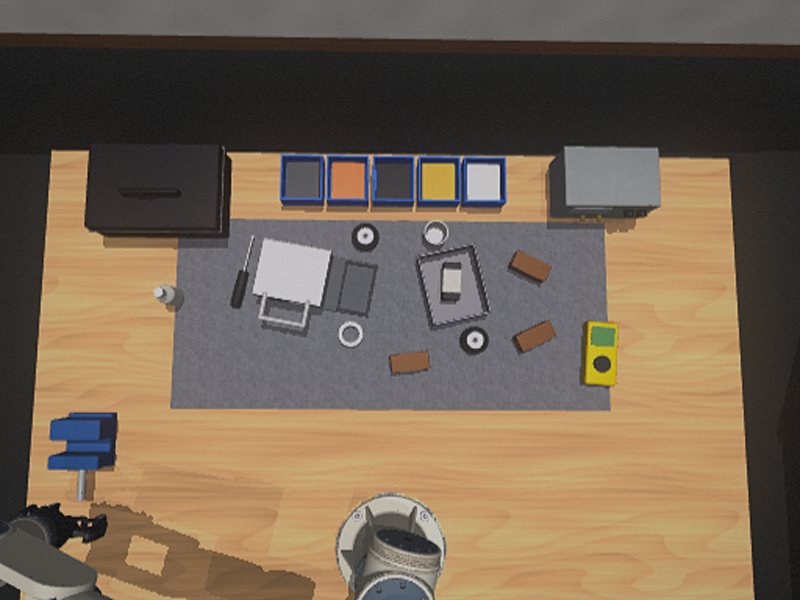

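View pics/scene0.png

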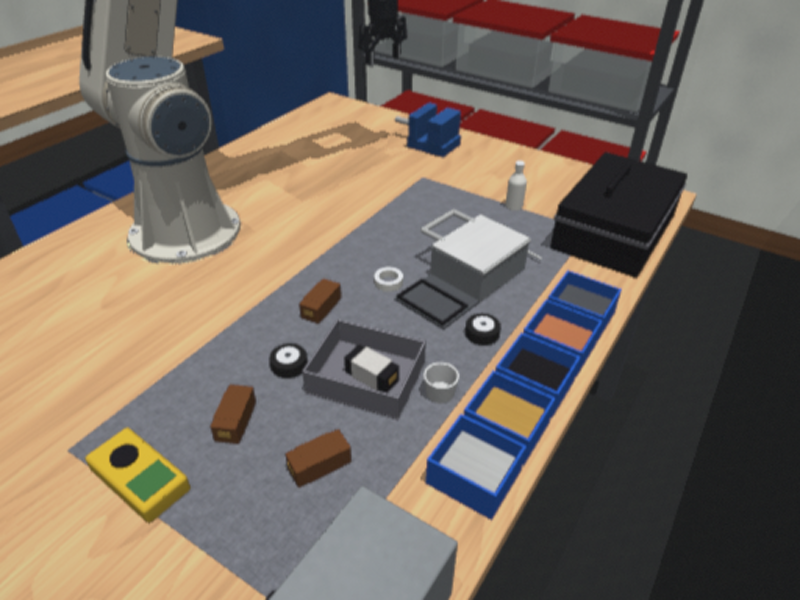

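The top view shows the pack at about (451,282) in the bin, which is at (453,286). The cover is at (292,273), its bar near (284,320) and the cradle at (357,288). I'll zoom in to pick corner pixels.

```bash
python3 - <<'E'
import cv2
a=cv2.imread("raw_top.png")[145:215,155:320];cv2.imwrite("pics/t1.png",cv2.resize(a,None,fx=4.8,fy=4.8,interpolation=cv2.INTER_CUBIC))
a=cv2.imread("raw_scene.png")[130:270,185:350];cv2.imwrite("pics/s1.png",cv2.resize(a,None,fx=4.2,fy=4.2,interpolation=cv2.INTER_CUBIC))
E
```

```text
(no output)
```

View pics/t1.png

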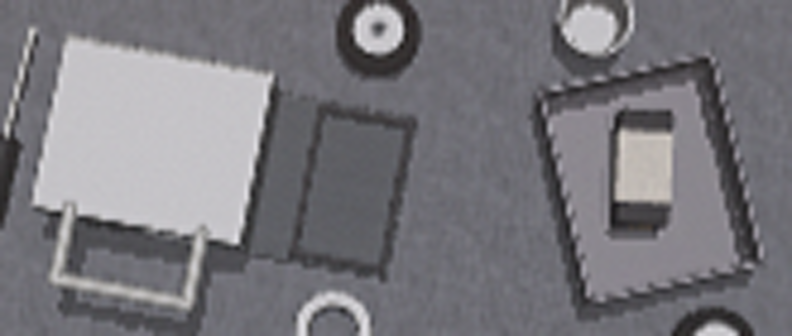

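View pics/s1.png

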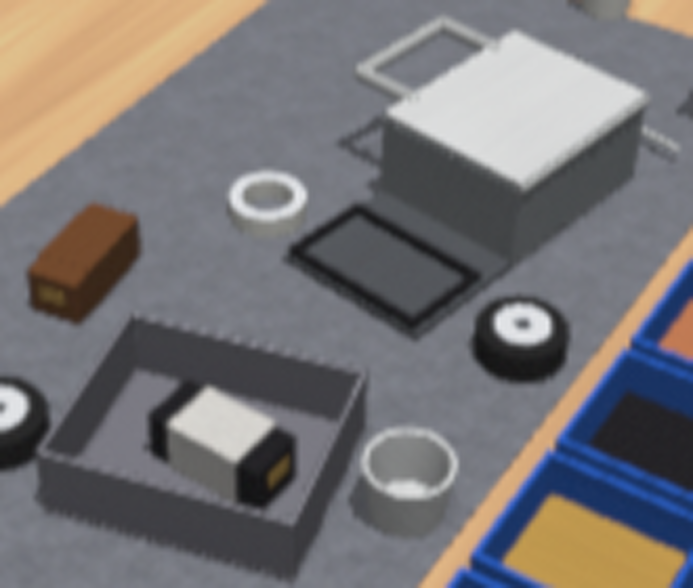

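Crop picks are clear: plate corners, bar ends, cradle rim, bin and pack top. I'll fit the poses with both cameras.

```bash
cat > fit.py <<'E'
from rig import *
import numpy as np, cv2
from scipy.optimize import least_squares
C={n:get_calibration(n) for n in("scene","top")}
def proj(n,X):
    c=C[n];p=(c["R"]@np.atleast_2d(X).T).T+c["t"];p=p@c["K"].T;return p[:,:2]/p[:,2:]
def w(p,L):
    c,s=np.cos(p[2]),np.sin(p[2]);L=np.asarray(L,float);return np.c_[p[0]+c*L[:,0]-s*L[:,1],p[1]+s*L[:,0]+c*L[:,1],L[:,2]]
raw={"top":lambda P:(np.array(P)+.5)/4.8-.5+[155,145],"scene":lambda P:(np.array(P)+.5)/4.2-.5+[185,130]}
def fit(L,pt,ps,x0,name):
    f=lambda p:np.r_[(proj("top",w(p,L))-raw["top"](pt)).ravel(),(proj("scene",w(p,L))-raw["scene"](ps)).ravel()]
    r=least_squares(f,x0,loss="soft_l1",x_scale=[100,100,1]);print(name,r.x.round(3));print(r.fun.reshape(-1,2).round(1).tolist());return r.x
E
cat > m.py <<'E'
from fit import *
st=fit([(65,135,83),(65,-25,83),(-65,-25,83),(-65,135,83),(61,-57,16),(61,-133,16),(-61,-133,16),(-61,-57,16),(-115,107,80),(-115,3,80)],
[(68,37),(273,72),(243,245),(33,207),(320,105),(415,118),(383,277),(293,260),(55,281),(190,305)],
[(650,98),(522,187),(385,112),(515,30),(480,272),(415,325),(288,252),(357,205),(445,20),(360,70)],[600,200,-.2],"st")
fit([(85,70,55),(85,-70,55),(-85,-70,55),(-85,70,55)],[(540,95),(710,60),(762,262),(586,312)],[(367,375),(295,525),(40,455),(135,318)],[600,-100,.2],"bin")
pk=fit([(45,21,44),(45,-21,44),(-45,-21,44),(-45,21,44)],[(618,110),(673,112),(668,226),(612,226)],[(295,432),(240,462),(150,405),(190,380)],[600,-100,0],"pack")
print("cradle",w(st,[(0,-95,8)]),"bar",w(st,[(-115,55,80)]),"hinge",w(st,[(65,55,77)]))
E
python3 m.py
```

```text
st [ 6.28471e+02  1.78830e+02 -1.77000e-01]
[[-0.3, -0.3], [0.4, 0.5], [-0.4, -0.3], [-0.5, -0.6], [-0.0, -0.8], [-0.1, 0.2], [0.5, -1.3], [-0.6, -1.5], [-0.1, -0.9], [0.3, -0.5], [-0.7, -1.1], [-0.5, -0.8], [-0.5, -0.1], [-0.4, 0.1], [0.1, 0.3], [-0.5, -0.3], [-0.0, -1.1], [-0.2, -0.6], [-0.4, 0.9], [-0.4, 1.1]]
bin [ 6.18006e+02 -1.44433e+02  2.32000e-01]
[[-0.7, -1.5], [0.5, -2.4], [0.7, 0.0], [0.3, -1.9], [0.5, -1.1], [-0.1, -0.1], [-1.3, -0.8], [-1.3, -1.9]]
pack [ 6.23718e+02 -1.38676e+02 -8.10000e-02]
[[0.2, -0.2], [-0.1, 0.4], [-0.8, 0.6], [-0.5, -0.4], [0.1, 0.3], [3.2, 2.3], [-1.3, 0.6], [-0.6, -1.9]]
cradle [[611.72366723  85.31810447   8.        ]] bar [[524.96729808 253.24169546  80.        ]] hinge [[702.14837011 221.51051655  77.        ]]
```

Residuals are about 1 px (roughly 3 mm), which is good enough to start. I'll travel above the pack and turn the tool to its yaw.

```bash
cat > go.py <<'E'
from rig import *
import sys, numpy as np
from scipy.spatial.transform import Rotation as Ro
def go(x,y,z,yaw=None):
    s=sense();R=Ro.from_euler("xyz",s["tcp_rot"]);print("now",s["eef_pos"].round(1),s["tcp_rot"].round(3),"q",s["qpos"].round(2),"t",s["clock"],"F",s["contact_force"].round(1),"g",s["grasp_force"],s["opening"])
    d=np.array([x,y,z])-s["eef_pos"];print("shift now-axes",R.inv().apply(d).round(1))
    if yaw is not None:
        T=Ro.from_euler("xyz",[np.pi,0,yaw]);print("rotvec",(R.inv()*T).as_rotvec().round(3),"shift after turn",T.inv().apply(d).round(1))
if __name__=="__main__":go(*map(float,sys.argv[1:]))
E
python3 -m creep '[{"rz":-0.145,"hand":64},{"x":-34,"y":-44},{"x":-34,"y":-44},{"x":-34,"y":-44},{"x":-34,"y":-44},{"x":-34,"y":-44},{"x":-34,"y":-44},{"x":-34,"y":-44},{"x":-34,"y":-44},{"x":-34,"y":-44},{"x":-34,"y":-44},{"x":-34,"y":-44},{"x":-34,"y":-44},{"x":-34,"y":-44},{"x":-34,"y":-44},{"x":-34,"y":-44},{"x":-34,"y":-44},{},{}]' 40
python3 go.py 623.7 -138.7 18 3.0606; python3 -c "
import rig;print([n for n in dir(rig) if n[0]!='_'],getattr(rig,'grip_depth',None))"
```

```text
now [139.8 608.7 230.6] [-3.14  -0.     2.916] q [ 1.34  0.35  1.63 -0.    1.16 -0.  ] t 0.1 F [0.1 0.8 0.3] g 0.0 1.0028333292879357
shift now-axes [-638.9 -619.9  213.4]
rotvec [-0.001 -0.    -0.145] shift after turn [-542.8 -705.8  212.6]
['MotionError', 'get_calibration', 'grab_frame', 'grip_depth', 'sense', 'sign_off'] 18.700000000000003schema error: expected keys x, y, z, rx, ry, rz, hand
```

```bash
python3 -m creep '[{"rz":-0.145,"hand":64},{"x":-34,"y":-44},{"x":-34,"y":-44},{"x":-34,"y":-44},{"x":-34,"y":-44},{"x":-34,"y":-44},{"x":-34,"y":-44},{"x":-34,"y":-44},{"x":-34,"y":-44},{"x":-34,"y":-44},{"x":-34,"y":-44},{"x":-34,"y":-44},{"x":-34,"y":-44},{"x":-34,"y":-44},{"x":-34,"y":-44},{"x":-34,"y":-44},{"x":-34,"y":-44},{"x":0},{"x":0}]' 40
python3 go.py 623.7 -138.7 18 3.0606
```

```text
now [139.8 608.7 230.6] [-3.14  -0.     2.916] q [ 1.34  0.35  1.63 -0.    1.16 -0.  ] t 0.1 F [0.1 0.8 0.3] g 0.0 1.0028333292879357
shift now-axes [-638.9 -619.9  213.4]
rotvec [-0.001 -0.    -0.145] shift after turn [-542.8 -705.8  212.6]schema error: expected keys x, y, z, rx, ry, rz, hand
```

```bash
python3 -m creep '[{"x":0,"y":0,"z":0,"rx":0,"ry":0,"rz":-0.145,"hand":64},{"x":-34,"y":-44,"z":0,"rx":0,"ry":0,"rz":0,"hand":64},{"x":-34,"y":-44,"z":0,"rx":0,"ry":0,"rz":0,"hand":64},{"x":-34,"y":-44,"z":0,"rx":0,"ry":0,"rz":0,"hand":64},{"x":-34,"y":-44,"z":0,"rx":0,"ry":0,"rz":0,"hand":64},{"x":-34,"y":-44,"z":0,"rx":0,"ry":0,"rz":0,"hand":64},{"x":-34,"y":-44,"z":0,"rx":0,"ry":0,"rz":0,"hand":64},{"x":-34,"y":-44,"z":0,"rx":0,"ry":0,"rz":0,"hand":64},{"x":-34,"y":-44,"z":0,"rx":0,"ry":0,"rz":0,"hand":64},{"x":-34,"y":-44,"z":0,"rx":0,"ry":0,"rz":0,"hand":64},{"x":-34,"y":-44,"z":0,"rx":0,"ry":0,"rz":0,"hand":64},{"x":-34,"y":-44,"z":0,"rx":0,"ry":0,"rz":0,"hand":64},{"x":-34,"y":-44,"z":0,"rx":0,"ry":0,"rz":0,"hand":64},{"x":-34,"y":-44,"z":0,"rx":0,"ry":0,"rz":0,"hand":64},{"x":-34,"y":-44,"z":0,"rx":0,"ry":0,"rz":0,"hand":64},{"x":-34,"y":-44,"z":0,"rx":0,"ry":0,"rz":0,"hand":64},{"x":-34,"y":-44,"z":0,"rx":0,"ry":0,"rz":0,"hand":64},{"x":0,"y":0,"z":0,"rx":0,"ry":0,"rz":0,"hand":64},{"x":0,"y":0,"z":0,"rx":0,"ry":0,"rz":0,"hand":64}]' 40
python3 go.py 623.7 -138.7 18 3.0606
```

```text
clock: 2.48
eef_pos: [624.6, -136.2, 230.6]
tcp_rot: [3.141, -0.002, 3.06]
contact_force: [0.4, 0.5, -0.2]
opening: 0.749
grasp_force: 0.0
now [ 624.6 -136.2  230.6] [ 3.141e+00 -2.000e-03  3.060e+00] q [-0.22  0.38  1.6   0.    1.17 -1.71] t 2.475 F [ 0.4  0.5 -0.2] g 0.0 0.7489623008534728
shift now-axes [  0.4  -2.7 212.6]
rotvec [ 0.001 -0.002 -0.   ] shift after turn [  0.7  -2.5 212.6]
```

```bash
python3 -m creep '[{"x":0,"y":-2.5,"z":45,"rx":0,"ry":0,"rz":0,"hand":64},{"x":0,"y":0,"z":45,"rx":0,"ry":0,"rz":0,"hand":64},{"x":0,"y":0,"z":40,"rx":0,"ry":0,"rz":0,"hand":64},{"x":0,"y":0,"z":20,"rx":0,"ry":0,"rz":0,"hand":64},{"x":0,"y":0,"z":0,"rx":0,"ry":0,"rz":0,"hand":64},{"x":0,"y":0,"z":0,"rx":0,"ry":0,"rz":0,"hand":64}]' 40
python3 - <<'E'
from rig import *
import cv2,numpy as np
a=grab_frame("top")[150:210,255:330,::-1];b=grab_frame("scene")[170:270,180:305,::-1]
a=cv2.resize(a,(500,400),interpolation=cv2.INTER_CUBIC)[:,:375];a=cv2.resize(a,(375,400));b=cv2.resize(b,(425,340),interpolation=cv2.INTER_CUBIC)
o=np.zeros((400,800,3),np.uint8);o[:,:375]=a;o[:340,375:]=b;cv2.imwrite("pics/g1.png",o)
E
python3 go.py 623.7 -138.7 18 3.0606
```

```text
clock: 3.22
eef_pos: [626.2, -138.9, 82.9]
tcp_rot: [-3.141, 0.002, 3.061]
contact_force: [0.1, -0.8, -0.2]
opening: 0.752
grasp_force: 0.0
now [ 626.3 -139.1   83.1] [-3.141e+00  3.000e-03  3.061e+00] q [-0.22  0.54  1.71  0.    0.89 -1.71] t 3.325 F [-0.4 -0.   0. ] g 0.0 0.7497362928445944
shift now-axes [ 2.8  0.2 65.1]
rotvec [-0.     0.003  0.   ] shift after turn [ 2.6  0.2 65.1]
```

View pics/g1.png

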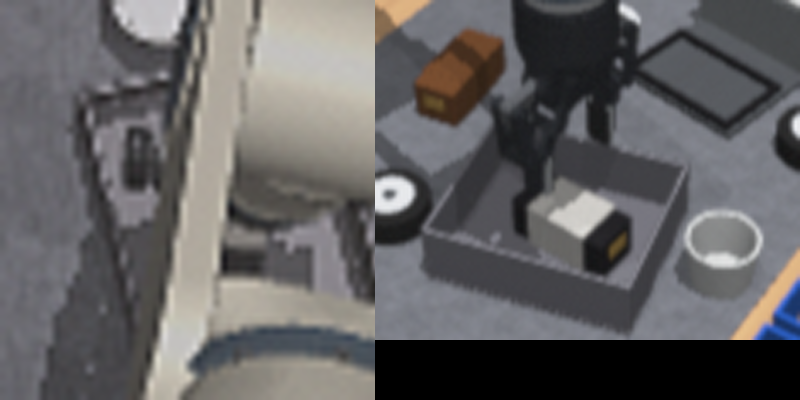

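The scene crop shows the fingers straddling the pack (about (575,220)), with the bin walls clear. I'll descend and grip.

```bash
python3 -m creep '[{"x":2.6,"y":0,"z":25,"rx":0,"ry":0,"rz":0,"hand":64},{"x":0,"y":0,"z":20,"rx":0,"ry":0,"rz":0,"hand":64},{"x":0,"y":0,"z":12,"rx":0,"ry":0,"rz":0,"hand":64},{"x":0,"y":0,"z":8,"rx":0,"ry":0,"rz":0,"hand":64},{"x":0,"y":0,"z":0,"rx":0,"ry":0,"rz":0,"hand":64},{"x":0,"y":0,"z":0,"rx":0,"ry":0,"rz":0,"hand":64}]' 40
python3 -m creep '[{"x":0,"y":0,"z":0,"rx":0,"ry":0,"rz":0,"hand":30},{"x":0,"y":0,"z":0,"rx":0,"ry":0,"rz":0,"hand":30},{"x":0,"y":0,"z":0,"rx":0,"ry":0,"rz":0,"hand":30},{"x":0,"y":0,"z":0,"rx":0,"ry":0,"rz":0,"hand":30},{"x":0,"y":0,"z":0,"rx":0,"ry":0,"rz":0,"hand":30},{"x":0,"y":0,"z":0,"rx":0,"ry":0,"rz":0,"hand":30}]' 50
python3 go.py 623.7 -138.7 18 3.0606
```

```text
clock: 4.08
eef_pos: [623.0, -138.9, 16.7]
tcp_rot: [-3.141, 0.001, 3.061]
contact_force: [-0.1, 0.2, -0.1]
opening: 0.751
grasp_force: 0.0
clock: 4.82
eef_pos: [623.2, -138.9, 17.1]
tcp_rot: [-3.141, 0.001, 3.061]
contact_force: [-1.5, 0.1, 6.8]
opening: 0.481
grasp_force: 51.8
now [ 623.2 -138.9   17.1] [-3.141e+00  1.000e-03  3.061e+00] q [-0.22  0.63  1.74 -0.    0.77 -1.71] t 4.825 F [-1.5  0.1  6.8] g 51.81292712688446 0.4812134798018886
shift now-axes [-0.5  0.3 -0.9]
rotvec [-0.     0.001  0.   ] shift after turn [-0.5  0.3 -0.9]
```

```bash
python3 -m creep '[{"x":0,"y":0,"z":-10,"rx":0,"ry":0,"rz":0,"hand":30},{"x":0,"y":0,"z":-20,"rx":0,"ry":0,"rz":0,"hand":30},{"x":0,"y":0,"z":-35,"rx":0,"ry":0,"rz":0,"hand":30},{"x":0,"y":0,"z":-40,"rx":0,"ry":0,"rz":0.096,"hand":30},{"x":0,"y":0,"z":-10,"rx":0,"ry":0,"rz":0,"hand":30},{"x":0,"y":0,"z":0,"rx":0,"ry":0,"rz":0,"hand":30}]' 50
python3 go.py 611.7 85.3 120 2.9646
```

```text
clock: 5.58
eef_pos: [622.7, -138.8, 132.1]
tcp_rot: [-3.142, 0.001, 2.966]
contact_force: [-0.1, -0.7, -2.3]
opening: 0.488
grasp_force: 51.0
now [ 622.7 -138.8  132.1] [-3.142e+00  1.000e-03  2.966e+00] q [-0.22  0.48  1.69  0.    0.98 -1.62] t 5.575 F [-0.1 -0.7 -2.3] g 51.00494384765625 0.4877409222656495
shift now-axes [ 50.  218.7  12. ]
rotvec [-0.     0.001  0.002] shift after turn [ 50.3 218.6  12.1]
```

```bash
python3 -m creep '[{"x":4,"y":20,"z":0,"rx":0,"ry":0,"rz":0,"hand":30},{"x":9,"y":40,"z":0,"rx":0,"ry":0,"rz":0,"hand":30},{"x":9,"y":40,"z":0,"rx":0,"ry":0,"rz":0,"hand":30},{"x":9,"y":40,"z":0,"rx":0,"ry":0,"rz":0,"hand":30},{"x":9,"y":40,"z":0,"rx":0,"ry":0,"rz":0,"hand":30},{"x":7,"y":28,"z":0,"rx":0,"ry":0,"rz":0,"hand":30},{"x":3,"y":10.5,"z":25,"rx":0,"ry":0,"rz":0,"hand":30},{"x":0,"y":0,"z":40,"rx":0,"ry":0,"rz":0,"hand":30},{"x":0,"y":0,"z":0,"rx":0,"ry":0,"rz":0,"hand":30},{"x":0,"y":0,"z":0,"rx":0,"ry":0,"rz":0,"hand":30}]' 50
python3 - <<'E'
from rig import *
import cv2,numpy as np
a=grab_frame("top")[150:210,205:265,::-1];b=grab_frame("scene")[140:220,230:330,::-1]
o=np.zeros((360,800,3),np.uint8);o[:,:350]=cv2.resize(a,(350,360),interpolation=cv2.INTER_CUBIC);o[:,350:]=cv2.resize(b,(450,360),interpolation=cv2.INTER_CUBIC);cv2.imwrite("pics/c1.png",o)
E
python3 go.py 611.7 85.3 22 2.9646
```

```text
clock: 6.82
eef_pos: [611.7, 85.5, 66.5]
tcp_rot: [-3.141, -0.001, 2.965]
contact_force: [-0.6, 0.3, -1.3]
opening: 0.488
grasp_force: 51.2
now [612.7  85.3  67.6] [3.141e+00 2.000e-03 2.965e+00] q [ 0.14  0.53  1.77  0.    0.84 -1.26] t 6.925 F [ 0.3 -0.1 -2.2] g 51.26435458660126 0.48005154962320357
shift now-axes [ 1.  -0.2 45.6]
rotvec [0.001 0.002 0.   ] shift after turn [ 0.9 -0.2 45.6]
```

View pics/c1.png

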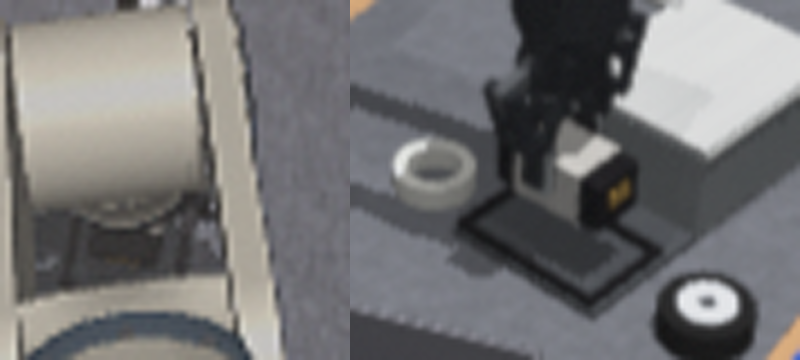

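```bash
python3 - <<'E'
from fit import *
for z in(52,54,56):print(z,proj("scene",w([612.7,85.3,-.177],[(45,-21,z),(45,21,z),(45,21,z+40),(45,-21,z+40)])).round(1).tolist())
print("observed ~ (281.8,190.7) (293,184) (293.6,175.1) (280.5,181)")
print("cradle",proj("scene",w([628.47,178.83,-.177],[(61,-57,16),(61,-133,16),(-61,-133,16)])).round(1), "obs (296.7,195)(282,206)(254,190)")
E
```

```text
52 [[283.4, 192.4], [292.5, 185.9], [293.4, 175.4], [284.1, 181.7]]
54 [[283.5, 191.9], [292.5, 185.4], [293.4, 174.8], [284.2, 181.2]]
56 [[283.5, 191.3], [292.6, 184.9], [293.4, 174.3], [284.2, 180.7]]
observed ~ (281.8,190.7) (293,184) (293.6,175.1) (280.5,181)
cradle [[299.  194.7]
 [282.9 206.7]
 [253.1 188.5]] obs (296.7,195)(282,206)(254,190)
```

```bash
python3 -m creep '[{"x":0,"y":0,"z":20,"rx":0,"ry":0,"rz":0,"hand":30},{"x":0,"y":0,"z":12,"rx":0,"ry":0,"rz":0,"hand":30},{"x":0,"y":0,"z":8,"rx":0,"ry":0,"rz":0,"hand":30},{"x":0,"y":0,"z":3,"rx":0,"ry":0,"rz":0,"hand":30},{"x":0,"y":0,"z":0,"rx":0,"ry":0,"rz":0,"hand":30},{"x":0,"y":0,"z":0,"rx":0,"ry":0,"rz":0,"hand":30}]' 50
python3 go.py 611.7 85.3 21 2.9646
```

```text
clock: 7.68
eef_pos: [612.1, 85.2, 23.6]
tcp_rot: [3.141, 0.001, 2.965]
contact_force: [-0.5, -0.9, -0.9]
opening: 0.484
grasp_force: 51.4
now [612.1  85.2  23.6] [3.141e+00 1.000e-03 2.965e+00] q [ 0.14  0.6   1.78  0.    0.76 -1.26] t 7.675 F [-0.5 -0.9 -0.9] g 51.415820717811584 0.4841104845420995
shift now-axes [0.4 0.  2.6]
rotvec [0.    0.001 0.   ] shift after turn [0.4 0.  2.6]
```

```bash
python3 -m creep '[{"x":0,"y":0,"z":1.5,"rx":0,"ry":0,"rz":0,"hand":30},{"x":0,"y":0,"z":0.6,"rx":0,"ry":0,"rz":0,"hand":30},{"x":0,"y":0,"z":0,"rx":0,"ry":0,"rz":0,"hand":30},{"x":0,"y":0,"z":0,"rx":0,"ry":0,"rz":0,"hand":30}]' 50
```

```text
clock: 8.18
eef_pos: [611.8, 85.1, 21.2]
tcp_rot: [3.142, 0.0, 2.965]
contact_force: [0.4, -1.2, -1.2]
opening: 0.482
grasp_force: 51.4
```

```bash
python3 -m creep '[{"x":0,"y":0,"z":0.4,"rx":0,"ry":0,"rz":0,"hand":30},{"x":0,"y":0,"z":0,"rx":0,"ry":0,"rz":0,"hand":30}]' 50
```

```text
clock: 8.43
eef_pos: [611.8, 85.2, 21.1]
tcp_rot: [3.142, 0.0, 2.965]
contact_force: [-2.4, 0.7, 4.7]
opening: 0.485
grasp_force: 52.1
```

Contact is felt (+4.7 N), so I'll release and retreat upward.

```bash
python3 -m creep '[{"x":0,"y":0,"z":0,"rx":0,"ry":0,"rz":0,"hand":48},{"x":0,"y":0,"z":0,"rx":0,"ry":0,"rz":0,"hand":58},{"x":0,"y":0,"z":0,"rx":0,"ry":0,"rz":0,"hand":58},{"x":0,"y":0,"z":0,"rx":0,"ry":0,"rz":0,"hand":58},{"x":0,"y":0,"z":-15,"rx":0,"ry":0,"rz":0,"hand":58},{"x":0,"y":0,"z":-35,"rx":0,"ry":0,"rz":0,"hand":58},{"x":0,"y":0,"z":-45,"rx":0,"ry":0,"rz":0,"hand":58},{"x":0,"y":0,"z":-45,"rx":0,"ry":0,"rz":0,"hand":58},{"x":0,"y":0,"z":-40,"rx":0,"ry":0,"rz":0,"hand":58},{"x":0,"y":0,"z":0,"rx":0,"ry":0,"rz":0,"hand":58}]' 30
python3 - <<'E'
from rig import *
import cv2
cv2.imwrite("pics/p1.png",cv2.resize(grab_frame("scene")[120:220,210:350,::-1],(700,500),interpolation=cv2.INTER_CUBIC))
E
python3 go.py 525 253.2 200 1.3938
```

```text
clock: 9.68
eef_pos: [614.0, 85.4, 205.7]
tcp_rot: [3.139, 0.007, 2.965]
contact_force: [-0.3, -0.4, -0.2]
opening: 0.678
grasp_force: 0.0
now [612.7  85.3 203.4] [3.14  0.004 2.965] q [ 0.14  0.37  1.68 -0.    1.09 -1.26] t 9.725 F [ 0.2 -0.3 -1.2] g 0.0 0.6790124067255819
shift now-axes [115.9 149.9   3.1]
rotvec [0.004 0.002 1.571] shift after turn [ 149.9 -115.9    3.4]
```

View pics/p1.png

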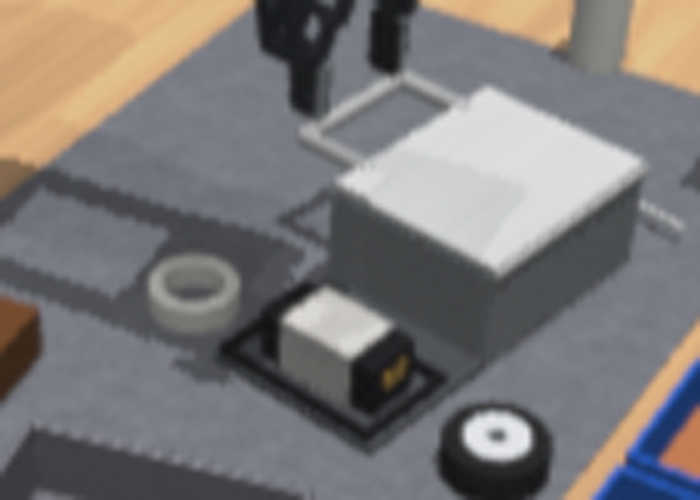

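The pack lies flat inside the rims at about (345,350). Next I'll turn the tool and move over the bar.

```bash
python3 -m creep '[{"x":0,"y":0,"z":0,"rx":0,"ry":0,"rz":0.1745,"hand":46},{"x":0,"y":0,"z":0,"rx":0,"ry":0,"rz":0.1745,"hand":46},{"x":0,"y":0,"z":0,"rx":0,"ry":0,"rz":0.1745,"hand":46},{"x":0,"y":0,"z":0,"rx":0,"ry":0,"rz":0.1745,"hand":46},{"x":0,"y":0,"z":0,"rx":0,"ry":0,"rz":0.1745,"hand":46},{"x":0,"y":0,"z":0,"rx":0,"ry":0,"rz":0.1745,"hand":46},{"x":0,"y":0,"z":0,"rx":0,"ry":0,"rz":0.1745,"hand":46},{"x":0,"y":0,"z":0,"rx":0,"ry":0,"rz":0.1745,"hand":46},{"x":0,"y":0,"z":0,"rx":0,"ry":0,"rz":0.1745,"hand":46},{"x":37.5,"y":-29,"z":0,"rx":0,"ry":0,"rz":0,"hand":46},{"x":37.5,"y":-29,"z":0,"rx":0,"ry":0,"rz":0,"hand":46},{"x":37.5,"y":-29,"z":0,"rx":0,"ry":0,"rz":0,"hand":46},{"x":37.5,"y":-29,"z":0,"rx":0,"ry":0,"rz":0,"hand":46},{"x":0,"y":0,"z":0,"rx":0,"ry":0,"rz":0,"hand":46},{"x":0,"y":0,"z":0,"rx":0,"ry":0,"rz":0,"hand":46}]' 30
python3 go.py 525 253.2 61.5 1.3938
```

```text
clock: 11.6
eef_pos: [523.6, 252.7, 200.1]
tcp_rot: [-3.141, 0.001, 1.395]
contact_force: [-1.0, -1.1, 0.2]
opening: 0.539
grasp_force: 0.0
now [523.6 252.7 200.1] [-3.141e+00  1.000e-03  1.395e+00] q [ 0.45  0.32  1.76 -0.    1.07  0.62] t 11.6 F [-1.  -1.1  0.2] g 0.0 0.5393568365215101
shift now-axes [  0.9   1.4 138.6]
rotvec [-0.001  0.001  0.001] shift after turn [  0.7   1.3 138.6]
```

```bash
python3 -m creep '[{"x":0.8,"y":1.3,"z":40,"rx":0,"ry":0,"rz":0,"hand":46},{"x":0,"y":0,"z":40,"rx":0,"ry":0,"rz":0,"hand":46},{"x":0,"y":0,"z":20,"rx":0,"ry":0,"rz":0,"hand":46},{"x":0,"y":0,"z":0,"rx":0,"ry":0,"rz":0,"hand":46},{"x":0,"y":0,"z":0,"rx":0,"ry":0,"rz":0,"hand":46}]' 30
python3 - <<'E'
from rig import *
import cv2
import numpy as np
b=grab_frame("scene")[100:200,250:350,::-1];a=grab_frame("top")[160:230,150:220,::-1]
cv2.imwrite("pics/b1.png",np.hstack([cv2.resize(x,(400,400),interpolation=cv2.INTER_CUBIC) for x in(b,a)]))
E
python3 go.py 525 253.2 61.5 1.3938
```

```text
clock: 12.22
eef_pos: [526.1, 253.2, 101.5]
tcp_rot: [3.141, -0.0, 1.393]
contact_force: [0.6, 0.1, -0.9]
opening: 0.542
grasp_force: 0.0
now [526.3 253.7 102. ] [ 3.140e+00 -1.000e-03  1.394e+00] q [ 0.45  0.44  1.83 -0.    0.87  0.62] t 12.325 F [ 1.  -0.3  0.2] g 0.0 0.5401521834390091
shift now-axes [-0.8 -1.2 40.5]
rotvec [ 0.002 -0.001 -0.   ] shift after turn [-0.7 -1.2 40.5]
```

View pics/b1.png

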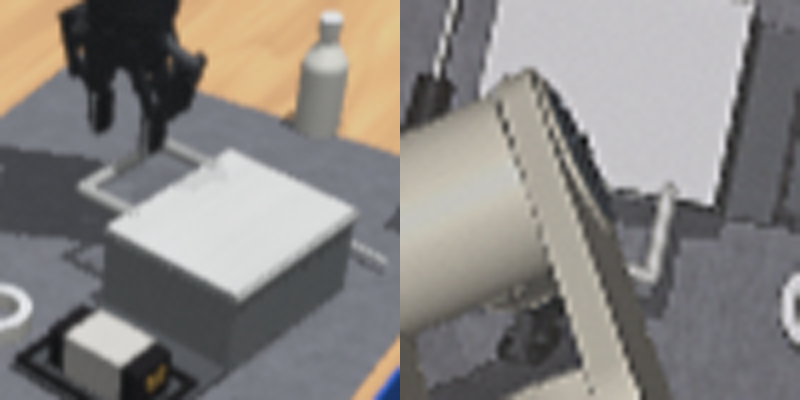

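The fingers stand on either side of the bar, about (125,150) left, so I'll descend in small steps.

```bash
python3 -m creep '[{"x":-0.7,"y":-1.2,"z":8,"rx":0,"ry":0,"rz":0,"hand":46},{"x":0,"y":0,"z":6,"rx":0,"ry":0,"rz":0,"hand":46},{"x":0,"y":0,"z":0,"rx":0,"ry":0,"rz":0,"hand":46}]' 30
```

```text
clock: 12.7
eef_pos: [523.5, 253.1, 86.2]
tcp_rot: [-3.141, 0.001, 1.394]
contact_force: [0.3, 0.0, -0.3]
opening: 0.54
grasp_force: 0.0
```

```bash
python3 -m creep '[{"x":0,"y":0,"z":8,"rx":0,"ry":0,"rz":0,"hand":46},{"x":0,"y":0,"z":8,"rx":0,"ry":0,"rz":0,"hand":46},{"x":0,"y":0,"z":6,"rx":0,"ry":0,"rz":0,"hand":46},{"x":0,"y":0,"z":4,"rx":0,"ry":0,"rz":0,"hand":46},{"x":0,"y":0,"z":0,"rx":0,"ry":0,"rz":0,"hand":46}]' 30
```

```text
clock: 13.32
eef_pos: [523.8, 253.2, 60.4]
tcp_rot: [-3.141, 0.0, 1.394]
contact_force: [0.4, 0.6, -0.2]
opening: 0.535
grasp_force: 0.0
```

```bash
python3 -m creep '[{"x":0,"y":0,"z":0,"rx":0,"ry":0,"rz":0,"hand":2},{"x":0,"y":0,"z":0,"rx":0,"ry":0,"rz":0,"hand":2},{"x":0,"y":0,"z":0,"rx":0,"ry":0,"rz":0,"hand":2},{"x":0,"y":0,"z":0,"rx":0,"ry":0,"rz":0,"hand":2},{"x":0,"y":0,"z":0,"rx":0,"ry":0,"rz":0,"hand":2},{"x":0,"y":0,"z":0,"rx":0,"ry":0,"rz":0,"hand":2},{"x":0,"y":0,"z":0,"rx":0,"ry":0,"rz":0,"hand":2}]' 30
python3 go.py 525 253.2 61.5 1.3938
```

```text
clock: 14.2
eef_pos: [524.4, 253.3, 61.1]
tcp_rot: [3.141, -0.0, 1.394]
contact_force: [1.4, -0.7, 5.1]
opening: 0.129
grasp_force: 29.5
now [524.4 253.3  61.1] [ 3.141 -0.     1.394] q [ 0.45  0.5   1.85 -0.    0.79  0.62] t 14.2 F [ 1.4 -0.7  5.1] g 29.48242485523224 0.12857393502123302
shift now-axes [-0.   0.7 -0.4]
rotvec [ 0.001 -0.     0.001] shift after turn [-0.   0.7 -0.4]
```

```bash
python3 -c "
import numpy as np
t=np.radians(np.arange(0,61,5))+.0167
print(np.c_[np.diff(-180*np.cos(t)),-np.diff(180*np.sin(t))].round(1).tolist())"
```

```text
[[0.9, -15.7], [2.3, -15.5], [3.7, -15.3], [5.0, -14.9], [6.3, -14.4], [7.5, -13.8], [8.7, -13.1], [9.8, -12.3], [10.8, -11.4], [11.8, -10.4], [12.6, -9.3], [13.4, -8.2]]
```

```bash
python3 -m creep '[{"x":0,"y":0.9,"z":-15.7,"rx":0,"ry":0,"rz":0,"hand":2},{"x":0,"y":2.3,"z":-15.5,"rx":0,"ry":0,"rz":0,"hand":2},{"x":0,"y":3.7,"z":-15.3,"rx":0,"ry":0,"rz":0,"hand":2},{"x":0,"y":5,"z":-14.9,"rx":0,"ry":0,"rz":0,"hand":2},{"x":0,"y":0,"z":0,"rx":0,"ry":0,"rz":0,"hand":2},{"x":0,"y":0,"z":0,"rx":0,"ry":0,"rz":0,"hand":2}]' 40
python3 go.py 525 253.2 122.8 1.3938
```

```text
clock: 14.95
eef_pos: [535.1, 251.3, 121.8]
tcp_rot: [-3.141, -0.0, 1.394]
contact_force: [-1.6, 3.4, -2.5]
opening: 0.125
grasp_force: 39.2
now [535.1 251.3 121.8] [-3.141 -0.     1.394] q [0.44 0.43 1.8  0.   0.92 0.61] t 14.95 F [-1.6  3.4 -2.5] g 39.20738875865936 0.12525482569635502
shift now-axes [  0.1 -10.3  -1. ]
rotvec [-0.001 -0.     0.   ] shift after turn [  0.1 -10.3  -1. ]
```

Forces are low, so I'll continue.

```bash
python3 -m creep '[{"x":0,"y":6.3,"z":-14.4,"rx":0,"ry":0,"rz":0,"hand":2},{"x":0,"y":7.5,"z":-13.8,"rx":0,"ry":0,"rz":0,"hand":2},{"x":0,"y":8.7,"z":-13.1,"rx":0,"ry":0,"rz":0,"hand":2},{"x":0,"y":9.8,"z":-12.3,"rx":0,"ry":0,"rz":0,"hand":2},{"x":0,"y":10.8,"z":-11.4,"rx":0,"ry":0,"rz":0,"hand":2},{"x":0,"y":11.8,"z":-10.4,"rx":0,"ry":0,"rz":0,"hand":2},{"x":0,"y":12.6,"z":-9.3,"rx":0,"ry":0,"rz":0,"hand":2},{"x":0,"y":13.4,"z":-8.2,"rx":0,"ry":0,"rz":0,"hand":2},{"x":0,"y":0,"z":0,"rx":0,"ry":0,"rz":0,"hand":2},{"x":0,"y":0,"z":0,"rx":0,"ry":0,"rz":0,"hand":2},{"x":0,"y":0,"z":0,"rx":0,"ry":0,"rz":0,"hand":2}]' 40
python3 - <<'E'
from fit import *
c=np.vstack([grab_frame("scene")[80:220,205:355,::-1]]);cv2.imwrite("pics/f1.png",cv2.resize(c,(640,597),interpolation=cv2.INTER_CUBIC))
s=[628.47,178.83,-.177]
for d in(55,60,65):
    t=np.radians(d);f=lambda x,y,z:(65+x*np.cos(t)+z*np.sin(t),y,77-x*np.sin(t)+z*np.cos(t))
    p=proj("scene",w(s,[f(-130,135,6),f(-130,-25,6),f(-180,3,3),f(-180,107,3),f(-180,55,3)]));print(d,((p-[205,80])*4.267).round(0).tolist(),w(s,[f(-180,55,3)]).round(1))
E
python3 go.py 616 237 215.5 1.3938
```

```text
clock: 16.32
eef_pos: [613.4, 237.3, 217.4]
tcp_rot: [-3.138, 0.0, 1.394]
contact_force: [-15.1, 0.7, 23.2]
opening: 0.124
grasp_force: 41.8
55 [[511.0, 153.0], [374.0, 235.0], [369.0, 154.0], [460.0, 104.0], [415.0, 129.0]] [[602.9 239.3 226.2]]
60 [[523.0, 151.0], [386.0, 233.0], [385.0, 150.0], [476.0, 100.0], [431.0, 124.0]] [[616.1 236.9 234.4]]
65 [[535.0, 150.0], [398.0, 233.0], [401.0, 148.0], [493.0, 97.0], [448.0, 122.0]] [[629.9 234.4 241.4]]
now [613.4 237.3 217.4] [-3.138  0.     1.394] q [0.37 0.42 1.57 0.   1.16 0.54] t 16.375 F [-15.5   0.3  23.4] g 41.78946554660797 0.11904380580682221
shift now-axes [0.2 2.7 1.9]
rotvec [-0.003  0.     0.001] shift after turn [0.2 2.7 1.9]
```

View pics/f1.png

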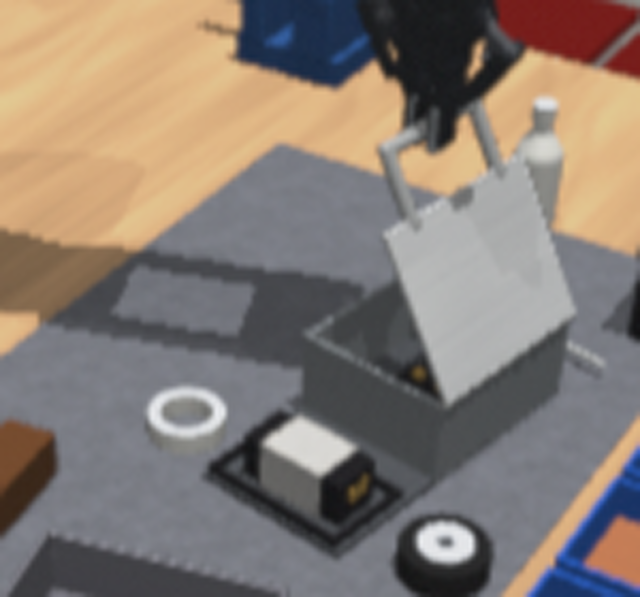

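The picture matches 60°: plate corners at about (523,155) and (386,235), bar end at (383,150), and the pack still in place. About 27 N of radial preload remains, so I'll relieve it by moving slightly outward.

```bash
python3 -m creep '[{"x":0,"y":-0.3,"z":-1,"rx":0,"ry":0,"rz":0,"hand":2},{"x":0,"y":-0.3,"z":-1,"rx":0,"ry":0,"rz":0,"hand":2},{"x":0,"y":0,"z":0,"rx":0,"ry":0,"rz":0,"hand":2},{"x":0,"y":0,"z":0,"rx":0,"ry":0,"rz":0,"hand":2}]' 40
```

```text
clock: 16.88
eef_pos: [613.6, 237.3, 217.7]
tcp_rot: [-3.139, 0.0, 1.394]
contact_force: [-7.8, 1.2, 9.2]
opening: 0.121
grasp_force: 40.3
```

```bash
python3 -m creep '[{"x":0,"y":0.8,"z":-1,"rx":0,"ry":0,"rz":0,"hand":2},{"x":0,"y":0,"z":0,"rx":0,"ry":0,"rz":0,"hand":2},{"x":0,"y":0,"z":0,"rx":0,"ry":0,"rz":0,"hand":2},{"x":0,"y":0,"z":0,"rx":0,"ry":0,"rz":0,"hand":2}]' 40 && python3 -c "
from rig import *
print(sign_off())"
```

```text
clock: 17.38
eef_pos: [614.5, 237.1, 218.2]
tcp_rot: [-3.14, 0.0, 1.394]
contact_force: [-5.6, 2.0, 5.9]
opening: 0.121
grasp_force: 40.1
the job is handed in; nothing more can be done
None
```

The pack is lying flat in the cradle and released, and the arm is holding the cover open at about 60° (within a degree or two, by image and arm position); I handed the job in at 17.4 s and no verdict came back.

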